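Clamp a dental cast in the bench caliper and punch its vent spot

TASK

Slide the green dental cast into the open caliper until its back lies flat against the beam, then gently close the sliding jaw until the cast is held square between both jaws, without cocking the jaw. Then swing the blue punch arm over the cast to its stop and press the red punch button straight down until its spring snaps, and let it come back up. Leave the cast clamped under the punch, and leave the other things on the bench alone.

Things in the scene. Friction and masses are not known exactly. Their poses are not given: they have to be found in the camera images.
- caliper: large steel bench caliper lying flat, fixed. Origin on the bench top, where the centre of the cast's underside belongs when clamped; z up; +x runs into the caliper, away from the robot (yaw within 0.2 rad); +y runs from the sliding jaw to the fixed jaw. The mouth opens to -x; in it the cast slides on the bench top itself. Coordinates below are in this frame.
- back_stop (a point): middle of the front face of the caliper's beam, which is the cast's back stop: x = 30 mm, y = 0, 11 mm above the bench. The beam runs along y from -235 to +65 mm, is 22 mm wide (x 30 to 52 mm) and 22 mm high.
- fixed_face (a point): middle of the fixed jaw's face: x = 0, y = +33 mm, 17 mm above the bench. The jaw is 18 mm thick, 34 mm high and reaches from the beam out to x = -30 mm.
- post (a point): top of the upright post that carries the punch arm, on its axis: x = 95 mm, y = 0, 126 mm above the bench; the post is 26 mm thick.
- carriage (a joint): opening between the jaw faces in m: 0 jaws meet, 0.066 closed on the cast, starts 0.105 to 0.130, stop at 0.150. The sliding jaw's face is at y = 33 mm minus this value. The carriage rides along the beam and stays where it is left; its drag is about 4 N.
- tab (a point): centre of the outer (-y) face of the orange thumb tab on the carriage, right over the beam: x = 41 mm, 80 mm to -y of the sliding jaw's face, 52 mm above the bench. The tab is 30 mm wide (x), 12 mm thick (y), at heights 35 to 69 mm; the beam beside it is 22 mm high. Push the tab to +y to close the jaw.
- jaw: steel sliding jaw, 18 mm thick, 34 mm high, reaching out to x = -30 mm. Origin on its face, on the bench under the beam's centre line (x = 41 mm). It has springy play on the carriage and cocks about the upright axis through its origin (about 4 N m per rad): pushing the jaw far from the beam, or squeezing the cast hard, cocks it; a push of about 9 N on the tab, drag included, is enough to square the cast.
- cast: green stone dental cast, 60 mm (x) x 66 mm (y), base 36 mm high with a horseshoe of orange gum and white teeth on top, up to 46 mm; palate flat at 36 mm. About 0.27 kg. Origin at the centre of its underside; +x is its back, which goes to the beam. It starts on the bench before the mouth, turned up to 0.35 rad.
- swing (a joint): angle of the blue punch arm in rad: 0 at its stop with the punch over the caliper's origin, growing as it swings out over the fixed jaw (starts 0.95 to 1.35). From the post the arm points along (-cos, +sin) of it. Level bar 18 mm wide, heights 91 to 117 mm; round head 34 mm across, 95 mm from the post's axis; hub 38 mm across. Stays where it is left; drag 0.25 N m.
- punch_top (a point): centre of the top of the red punch button at the end of the arm: 32 mm across, 10 mm tall, top 150 mm above the bench when up. It moves with the arm, 95 mm from the post's axis.
- punch (a joint): travel of the punch in m: 0 up, 0.014 fully down with its tip on the palate. A hidden spring resists with up to about 9 N, at about 7 mm, then snaps through (push falls to about 5 N) to a hard end stop; the button springs back when released. The tip hangs 50 mm above the bench when up.
- jar_orange: white screw jar, 42 mm across, 46 mm tall, orange top. Origin at the centre of its underside. Bystander.
- jar_blue: the same jar with a blue top. Bystander.
- jar_green: the same jar with a green top. Bystander.
- bowl: white mixing bowl, 110 mm across, 50 mm tall. Origin at the centre of its underside. Bystander.
- knife: wax spatula with a dark wooden handle, 170 mm long, lying flat. Bystander.
- wax_box: clear open box of yellow wax, 90 x 110 x 40 mm. Origin at the centre of its underside. Bystander.
- articulator: brass dental articulator holding a white and green model, 110 mm wide, 97 mm tall. Origin at the centre of its underside. Bystander.
Not all that is in view belongs to the job. What is meant by the cast is not brown, purple or yellow, and is the larger of those in its own colour.

How it is judged:
By the outcome, as a careful person would: the job done as asked, in the order asked, and still so for the second after the job is handed in, with the robot touching nothing.
It also fails if it takes over 69 s, if anything falls off the work surface, if the arm or the gripper's body presses on something with over 40 N, if the wrist force passes 120 N, or if a joint passes its speed limit or range.

ROBOT

A 7-joint arm with a two-finger parallel gripper is mounted at the origin on the work surface. World frame = base frame: x ahead of the robot, y to its left, z up, the work surface at z = 0. Lengths are in m, angles in rad, forces in N, time in s.
With the tool pointing down it reaches from about 0.4 to 0.85 m from the base axis. Payload 4.5 kg.
Tool frame: the origin (TCP) lies on the front face of the gripper's body, between the roots of the fingers; the fingertips stand 64 mm ahead of it and the grasp point (between the pads) lies 45 mm ahead of it (nose_length is the distance from the TCP to the fingertips, in m); z points along the fingers, y is the line along which they close (so a half turn about z gives the same grasp; the last joint's range is limited). The gripper opens to 88 mm and grips with 3 to 60 N. Pads are 18 mm wide; open, the fingers measure 123 mm over their backs; the gripper's body (75 mm by 187 mm) begins 45 mm behind the grasp point.
Start: joints at [1.363, 0.689, -0.195, 1.565, 0.157, 0.902, -0.215], TCP at [0.15, -0.607, 0.303] pointing down, gripper open.
Joint ranges: [-3.01, 3.01], [-0.46, 2.08], [-1.47, 1.51], [0.13, 2.56], [-1, 4.14], [0.04, 2.09], [-2.66, 2.66]. Speed limits (rad/s): [2.57, 2.57, 3.14, 3.14, 3.14, 3.14, 3.14].

INTERFACE

Orientations are given as a unit quaternion [x, y, z, w].
In Python, from station import state, get_image, camera_model, sign_off, nose_length gives the robot as it stands.
- The arm moves only by the tool servo_tool, never from a script. Its argument "series" is a list of rows, each an object of numbers: "dx", "dy", "dz": the shift along the tool's x, y, z in mm; "rx", "ry", "rz": the turn, a rotation vector about the tool's x, y, z in degrees. A call has 1 to 10 rows; each row shifts and turns the commanded pose from where the row before left it, along the tool's axes as they then stand; what a row does not reach is not made up. A row lasts 1/12 s, in which the tool goes at most 41.7 mm and 7.16 degrees, less where a joint would pass 70% of its speed; a pose out of reach is approached as far as the arm can. A call with a gripper value outside its range is refused whole. "jaw" is the gripper command: -1 is shut, 1 is fully open, values between are in proportion, set as the call begins (left out, the last holds). The fingers move at their own pace and stop on an object; "force" is the grip in N (left out, the last holds). Time passes only in rows, so rows that do not move let the fingers close. It gives the time, the measured TCP pose, the force, the opening and the grip force at its end, in the units of the state.
- state(): the state, without advancing time (a new reading comes with each control period).
- get_image(name): name is "scene" or "top" or "wrist"; returns the picture (420x560x3 uint8, red, green, blue); there is no depth.
- camera_model(name): a dict with "fx", "fy", "cx", "cy" (pixels), "R" (3x3) and "t" (3): a world point X has camera coordinates R X + t. Camera axes: x right, y down, z forward; pixel columns grow to the right and rows downward; lengths in m; the calibration is good to about 2 mm. A picture is of the moment at which its call begins: read the wrist's pose just before it. camera_model takes no time and is no camera call; for the wrist camera it gives the pose at the moment of the call.
- sign_off(): hands the job in; it is judged then, once.
The state is a dict: "clock": time; "joint_positions": joint angles; "joint_velocities": joint speeds; "joint_efforts": joint torques, N m; "tcp_pos": TCP position; "tcp_rot": TCP orientation; "wrist_force": force on the tool from outside, world axes, zero at the start; "moment": the same for the moment, N m; "opening": finger opening in m; "gripper_force": force on a finger pad.
Only numpy, scipy, OpenCV 4.12 (cv2) and the standard library are available. Lean on these libraries where they do the work, as an engineer would, in place of code of your own. Each camera call takes 0.05 s, during which the arm holds its last target. There are 200 camera calls.

## Working session

There is one attempt and no reset: what is moved stays moved. The work goes in short steps, Python scripts to look and compute and a tool call to move; the robot and the scene stay as the last step left them, time stands still between calls to the robot, and variables do not carry over. Pictures are saved under pics/ and viewed, at most 10 in all, crops included, and the job is handed in when it is done.

Besides the shell and the picture viewer there is one more tool, called after "Emit:" as a command line: name --argument value ..., lists and objects as JSON in quotes. servo_tool: Moves the arm, as the interface text tells. Its arguments: {"type":"object","properties":{"series":{"type":"array"},"jaw":{"type":"number"},"force":{"type":"number"}},"required":["series"]}

```bash
mkdir -p pics; ls; python3 - <<'E'
from station import *
import cv2,numpy as np
s=state(); print(s['clock'],s['tcp_pos'],s['tcp_rot'],s['opening'],nose_length)
a=get_image("scene");b=get_image("top")
cv2.imwrite('pics/scene.png',a[:,:,::-1]);cv2.imwrite('pics/top.png',b[:,:,::-1])
for n in("scene","top","wrist"):
    c=camera_model(n);print(n,c['fx'],c['cx'],c['cy'],np.round(c['R'],3).tolist(),np.round(c['t'],3), -np.array(c['R']).T@c['t'])
E
```

```text
pics
0.0 [ 0.14949752 -0.60633005  0.30190599] [ 9.92697280e-01  1.20628703e-01 -1.65633461e-04 -8.93842926e-04] 0.08796642333758721 0.064
scene 410.18248473554394 276.30020382538066 205.79551899639904 [[-0.423, 0.906, -0.011], [0.6, 0.271, -0.752], [-0.679, -0.324, -0.659]] [ 0.237 -0.203  1.408] [1.17822396 0.29708986 0.77714497]
top 472.1012451660433 271.46455410688475 204.0566176093657 [[0.071, -0.998, 0.004], [-0.974, -0.07, -0.215], [0.215, 0.011, -0.977]] [-0.052  0.512  1.302] [ 0.22288342 -0.03136606  1.38188191]
wrist 319.5463098479689 281.0273440623442 209.14824676665793 [[0.24, -0.971, -0.001], [-0.925, -0.229, 0.302], [-0.293, -0.072, -0.953]] [-0.625 -0.041  0.389] [ 0.22587721 -0.58767538  0.38332539]
```

View pics/scene.png

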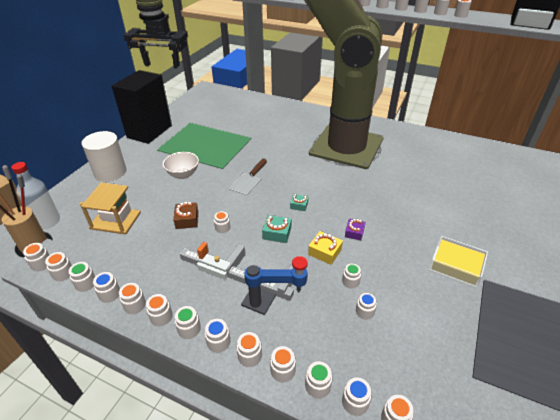

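View pics/top.png

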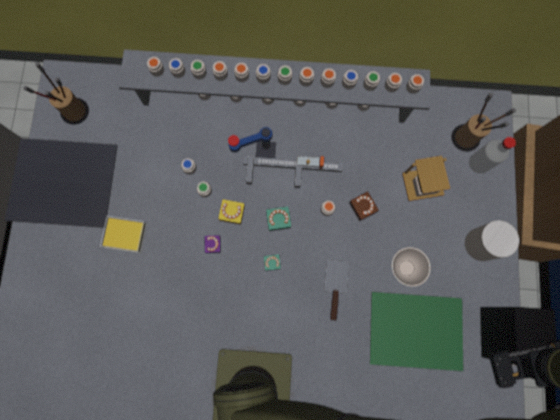

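The top view shows these casts: large green at (279,218), small green at (272,262), yellow (231,211), brown (364,206) and purple (212,243). I choose the larger green one at (279,218). The red button is at (234,142), the hub at (266,136) and the orange tab at (322,160).

```bash
cat > h.py <<'E'
from station import *
import cv2,numpy as np
def ray(m,u,v):
    R=np.array(m['R']);d=R.T@np.array([(u-m['cx'])/m['fx'],(v-m['cy'])/m['fy'],1]);return -R.T@np.array(m['t']),d
def onz(m,u,v,z):
    o,d=ray(m,u,v);return (o+d*(z-o[2])/d[2])
def two(m1,p1,m2,p2):
    o1,d1=ray(m1,*p1);o2,d2=ray(m2,*p2);s=np.linalg.lstsq(np.c_[d1,-d2],o2-o1,rcond=None)[0]
    a=o1+s[0]*d1;b=o2+s[1]*d2;return (a+b)/2,np.linalg.norm(a-b)
def proj(m,X):
    c=np.array(m['R'])@np.array(X)+m['t'];return m['fx']*c[0]/c[2]+m['cx'],m['fy']*c[1]/c[2]+m['cy']
def blobs(img,lo,hi,roi,amin=15):
    x0,y0,x1,y1=roi;h=cv2.cvtColor(img,cv2.COLOR_RGB2HSV);k=cv2.inRange(h,lo,hi);q=np.zeros_like(k);q[y0:y1,x0:x1]=k[y0:y1,x0:x1]
    n,l,s,c=cv2.connectedComponentsWithStats(q);return [(s[i,4],np.round(c[i],1),s[i,:4],l==i) for i in range(1,n) if s[i,4]>=amin]
E
python3 - <<'E'
from h import *
T=cv2.imread('pics/top.png')[:,:,::-1].copy();S=cv2.imread('pics/scene.png')[:,:,::-1].copy()
mt=camera_model('top');ms=camera_model('scene')
for n,lo,hi,rt,rs in [('red',(0,180,120),(6,255,255),(220,125,290,180),(280,250,320,280)),('orange',(7,170,120),(16,255,255),(290,140,350,180),(190,235,220,265)),
  ('green',(70,100,40),(90,255,255),(255,200,300,240),(255,205,300,245)),('blue',(100,150,40),(120,255,255),(215,120,290,165),(240,255,320,312)),]:
    B=[blobs(T,lo,hi,rt),blobs(S,lo,hi,rs)]
    for b in B:print(n,[(x[0],x[1],x[2]) for x in b])
    if n in('red','orange'):
        b=[max(x,key=lambda t:t[0])[1] for x in B];print(two(mt,b[0],ms,b[1]))
    if n=='green':
        k=np.zeros(T.shape[:2],np.uint8)
        for x in B[0]:k|=x[3].astype(np.uint8)
        p=np.argwhere(k)[:,::-1]
        W=np.array([onz(mt,u,v,.036)[:2] for u,v in p],np.float32)
        print('cast',cv2.minAreaRect(W))
print(onz(mt,250,161,.022),onz(mt,340,168,.022),onz(mt,266,136,.117))
c=T[110:240,190:350,::-1];cv2.imwrite('pics/c1.png',cv2.resize(c,(800,650)[:1]+(600,),interpolation=cv2.INTER_CUBIC))
E
```

```text
red [(np.int32(53), array([233.2, 140.4]), array([229, 137,   9,   8], dtype=int32))]
red [(np.int32(147), array([299.4, 262.8]), array([292, 257,  15,  13], dtype=int32))]
(array([0.66652241, 0.10173757, 0.1458053 ]), np.float64(0.001237517908917128))
orange [(np.int32(17), array([321.4, 161.2]), array([320, 157,   3,   9], dtype=int32))]
orange [(np.int32(77), array([201.5, 249.6]), array([198, 243,   9,  15], dtype=int32))]
(array([ 0.65300776, -0.15290046,  0.05718155]), np.float64(9.860976531914424e-05))
green []
green [(np.int32(38), array([295.2, 206.6]), array([291, 205,   9,   5], dtype=int32)), (np.int32(80), array([276.8, 220.6]), array([271, 216,  13,   9], dtype=int32)), (np.int32(319), array([276.3, 233.3]), array([263, 219,  28,  24], dtype=int32))]Traceback (most recent call last):
  File "<stdin>", line 15, in <module>
cv2.error: OpenCV(4.12.0) /io/opencv/modules/imgproc/src/convhull.cpp:143: error: (-215:Assertion failed) total >= 0 && (depth == CV_32F || depth == CV_32S) in function 'convexHull'
```

```bash
python3 - <<'E'
from h import *
T=cv2.imread('pics/top.png')[:,:,::-1].copy();S=cv2.imread('pics/scene.png')[:,:,::-1].copy()
mt=camera_model('top');ms=camera_model('scene')
H=cv2.cvtColor(T,cv2.COLOR_RGB2HSV);print(H[208:230:3,268:292:4].tolist())
for r in (H[135,258:272],):print(r.tolist())
print(onz(mt,250,161,.022),onz(mt,340,168,.022),onz(mt,266,136,.117),onz(mt,279,218,.04),onz(ms,277,223,.04))
c=T[115:235,195:355,::-1];cv2.imwrite('pics/c1.png',cv2.resize(c,(800,600),interpolation=cv2.INTER_CUBIC))
E
```

```text
[[[93, 29, 106], [83, 52, 117], [76, 56, 118], [80, 74, 124], [82, 102, 128], [84, 64, 116]], [[80, 102, 137], [66, 39, 130], [11, 89, 146], [10, 84, 151], [20, 65, 130], [81, 85, 126]], [[81, 104, 133], [10, 70, 156], [78, 79, 126], [78, 90, 125], [11, 43, 143], [72, 64, 124]], [[69, 56, 124], [23, 45, 126], [80, 98, 136], [80, 97, 131], [70, 50, 122], [41, 38, 129]], [[70, 59, 121], [18, 54, 133], [82, 93, 137], [80, 100, 133], [63, 40, 127], [62, 36, 128]], [[80, 86, 127], [11, 50, 154], [81, 98, 135], [81, 99, 136], [73, 65, 129], [80, 89, 129]], [[84, 69, 104], [78, 83, 132], [82, 104, 133], [81, 99, 132], [81, 94, 125], [79, 102, 108]], [[88, 31, 100], [82, 95, 78], [81, 66, 77], [90, 32, 72], [105, 28, 90], [109, 21, 97]]]
[[110, 167, 110], [109, 169, 110], [110, 168, 108], [109, 157, 99], [111, 121, 80], [111, 82, 65], [117, 39, 59], [114, 44, 58], [128, 46, 61], [123, 43, 59], [111, 102, 65], [109, 150, 85], [111, 158, 97], [112, 125, 90]]
[0.64965269 0.05826643 0.022     ] [ 0.64715854 -0.2129063   0.022     ] [0.69687033 0.01274172 0.117     ] [ 0.47833239 -0.04038439  0.04      ] [ 0.47927898 -0.03552115  0.04      ]
```

View pics/c1.png

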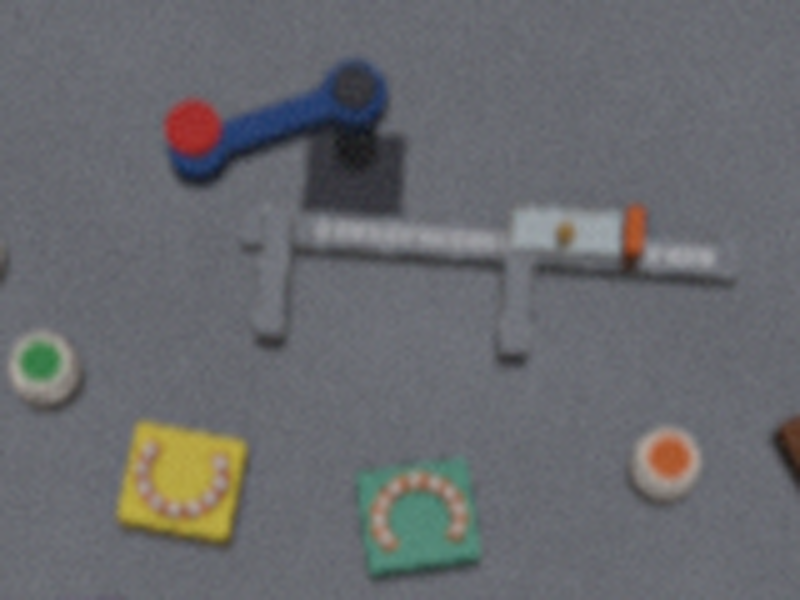

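The crop shows the large green cast with corners near (357,475), (467,460), (480,558) and (372,574). The post cap is at (355,85), the tab at (635,232), and the jaw tips are at (270,330) and (512,350). The choice of cast is clear.

```bash
python3 - <<'E'
from h import *
mt=camera_model('top');ms=camera_model('scene')
P=lambda u,v,z:onz(mt,195+(u-2)/5,115+(v-2)/5,z)[:2]
c=np.array([P(*p,.036) for p in((357,475),(467,460),(480,556),(372,572))]);print('cast',c.mean(0),[np.linalg.norm(c[i]-c[i-1]) for i in range(4)])
e=c[1]-c[0];print('yaw',np.degrees(np.arctan2(e[0],-e[1])), np.degrees(np.arctan2(*(lambda d:(-d[1],d[0]))((c[0]-c[3])))))
post=P(355,85,.126);print('post',post)
a,b=P(300,212,.022),P(735,250+22,.022)
b1,b2=P(300,212,.022),P(505,225,.022);print('beam far edge',b1,b2,np.degrees(np.arctan2(b1[0]-b2[0],b1[1]-b2[1])))
tab=P(635,232,.069);print('tab',tab)
print('fixed tip',P(270,330,.034),'inner edge',P(290,250,.034),P(285,330,.034),'slide tip',P(512,350,.034),P(500,345,.034))
E
```

```text
cast [ 0.47983685 -0.03862423] [np.float64(0.05783781454146488), np.float64(0.06475573273016176), np.float64(0.057190485189908845), np.float64(0.06312312076749182)]
yaw 12.023158751571257 -12.796055257426646
post [0.70649875 0.01451062]
beam far edge [0.66321094 0.04544667] [ 0.66390648 -0.07837431] -0.32184165693803524
tab [ 0.64984414 -0.1524108 ]
fixed tip [0.58525796 0.05674078] inner edge [0.63527654 0.04885499] [0.58589281 0.04789929] slide tip [ 0.58330449 -0.08667777] [ 0.58584273 -0.07942919]
```

Emit:
servo_tool --series '[{"dx": 25,"dy": -21,"dz": 2},{"dx": 27,"dy": -23,"dz": 2},{"dx": 27,"dy": -23,"dz": 2},{"dx": 27,"dy": -23,"dz": 2},{"dx": 27,"dy": -23,"dz": 2},{"dx": 27,"dy": -23,"dz": 3},{"dx": 27,"dy": -23,"dz": 3},{"dx": 27,"dy": -23,"dz": 3},{"dx": 27,"dy": -23,"dz": 3},{"dx": 27,"dy": -23,"dz": 3}]'

```text
$.series[0]: bad value
```

Emit:
servo_tool --series '[{"dx": 27,"dy": -23,"dz": 2},{"dx": 27,"dy": -23,"dz": 2},{"dx": 27,"dy": -23,"dz": 2},{"dx": 27,"dy": -23,"dz": 2},{"dx": 27,"dy": -23,"dz": 2},{"dx": 27,"dy": -23,"dz": 3},{"dx": 27,"dy": -23,"dz": 3},{"dx": 27,"dy": -23,"dz": 3},{"dx": 27,"dy": -24,"dz": 3},{"dx": 27,"dy": -24,"dz": 3,"rz": 1.4}]'

```text
$.series[0]: bad value
```

```bash
python3 - <<'E'
from h import *
s=state(); print(s['clock'],s['tcp_pos'],s['tcp_rot'],s['wrist_force'],s['joint_positions'])
np.save('w1.npy',camera_model('wrist'),allow_pickle=True)
cv2.imwrite('pics/w1.png',get_image('wrist')[:,:,::-1])
E
```

```text
0.1 [ 0.14950744 -0.60637757  0.30198272] [ 9.92695013e-01  1.20647950e-01 -1.57595872e-04 -8.11555036e-04] [ 0.54119542 -1.19593443 -0.80620838] [ 1.36280742  0.68990914 -0.19452764  1.56624744  0.15730554  0.90248138
 -0.21509016]
```

View pics/w1.png

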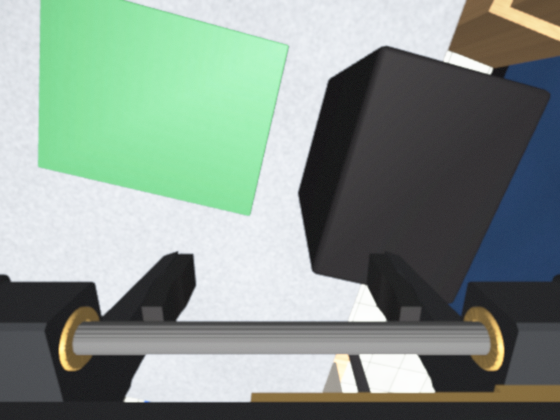

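The move was refused, so the picture shows only the start view (mat and black box). I'll try rows with all keys given.

Emit:
servo_tool --series '[{"dx": 25.0,"dy": -21.0,"dz": 2.0,"rx": 0.0,"ry": 0.0,"rz": 0.0}]'

```text
clock: 0.23
tcp_pos: [0.1636, -0.5848, 0.3004]
tcp_rot: [0.993, 0.116, -0.002, 0.002]
wrist_force: [-0.2, -0.9, -0.7]
opening: 0.0882
gripper_force: 0.0
```

All six keys are needed. I'll continue in this form.

Emit:
servo_tool --series '[{"dx": 27,"dy": -23,"dz": 3,"rx": 0,"ry": 0,"rz": 0},{"dx": 27,"dy": -23,"dz": 3,"rx": 0,"ry": 0,"rz": 0},{"dx": 27,"dy": -23,"dz": 3,"rx": 0,"ry": 0,"rz": 0},{"dx": 27,"dy": -23,"dz": 3,"rx": 0,"ry": 0,"rz": 0},{"dx": 27,"dy": -23,"dz": 3,"rx": 0,"ry": 0,"rz": 0},{"dx": 27,"dy": -23,"dz": 3,"rx": 0,"ry": 0,"rz": 0},{"dx": 27,"dy": -23,"dz": 3,"rx": 0,"ry": 0,"rz": 0},{"dx": 27,"dy": -23,"dz": 3,"rx": 0,"ry": 0,"rz": 0},{"dx": 27,"dy": -23,"dz": 3,"rx": 0,"ry": 0,"rz": 0},{"dx": 27,"dy": -23,"dz": 3,"rx": 0,"ry": 0,"rz": 0}]'

```text
clock: 1.07
tcp_pos: [0.3767, -0.291, 0.2705]
tcp_rot: [0.993, 0.121, -0.0, -0.0]
wrist_force: [0.9, -0.8, -0.3]
opening: 0.088
gripper_force: 0.0
```

Emit:
servo_tool --series '[{"dx": 27,"dy": -23,"dz": 3,"rx": 0,"ry": 0,"rz": 0},{"dx": 27,"dy": -23,"dz": 3,"rx": 0,"ry": 0,"rz": 0},{"dx": 27,"dy": -23,"dz": 3,"rx": 0,"ry": 0,"rz": 0},{"dx": 27,"dy": -23,"dz": 3,"rx": 0,"ry": 0,"rz": 0},{"dx": 27,"dy": -23,"dz": 3,"rx": 0,"ry": 0,"rz": 0},{"dx": 27,"dy": -23,"dz": 3,"rx": 0,"ry": 0,"rz": 0},{"dx": 27,"dy": -23,"dz": 3,"rx": 0,"ry": 0,"rz": 0},{"dx": 20,"dy": -18,"dz": 2,"rx": 0,"ry": 0,"rz": 0},{"dx": 0,"dy": 0,"dz": 0,"rx": 0,"ry": 0,"rz": 0}]'

```text
clock: 1.82
tcp_pos: [0.5395, -0.0614, 0.2473]
tcp_rot: [0.992, 0.125, 0.002, -0.002]
wrist_force: [0.0, 0.4, -0.4]
opening: 0.0878
gripper_force: 0.0
```

```bash
cat > look.py <<'E'
from h import *
import sys,pickle
s=state(); print(s['clock'],s['tcp_pos'],s['tcp_rot'],s['wrist_force'],s['joint_positions'])
pickle.dump((camera_model('wrist'),s),open(sys.argv[1]+'.pkl','wb'))
cv2.imwrite('pics/%s.png'%sys.argv[1],get_image('wrist')[:,:,::-1])
E
python3 look.py w2
```

```text
1.8167 [ 0.53947003 -0.06141742  0.24725341] [ 0.99209484  0.12545732  0.00196409 -0.00210432] [ 0.01517335  0.36442409 -0.43503784] [ 0.07511663  0.65685478 -0.07286018  1.87717182  0.06973721  0.60669964
 -1.35902158]
```

View pics/w2.png

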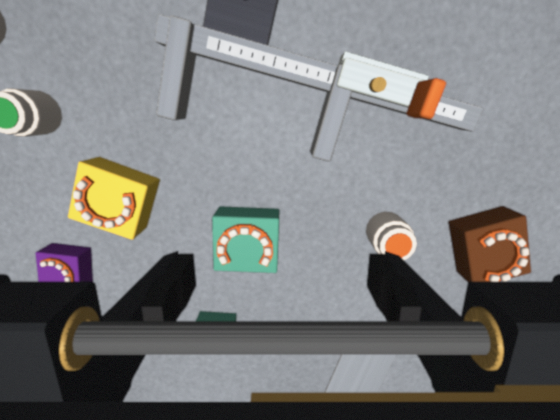

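The wrist view shows the cast's top face at about (214–279, 217–272). The beam runs from (190,25) to (472,128), the fixed jaw is at (177,70), the sliding jaw at (333,115) and the tab at (432,98).

```bash
python3 - <<'E'
from h import *
import pickle
m,s=pickle.load(open('w2.pkl','rb'));I=cv2.imread('pics/w2.png')[:,:,::-1].copy()
H=cv2.cvtColor(I,cv2.COLOR_RGB2HSV);print(H[265,240],H[211,240])
k=cv2.inRange(H,(70,90,int(H[265,240][2])-25),(92,255,255));k[:195]=0;k[290:]=0;k[:,:200]=0;k[:,300:]=0
k=cv2.morphologyEx(k,cv2.MORPH_OPEN,np.ones((3,3)));c=max(cv2.findContours(k,0,2)[0],key=cv2.contourArea)
W=np.array([onz(m,u,v,.036)[:2] for u,v in c[:,0]],np.float32);print('cast',cv2.minAreaRect(W),cv2.boundingRect(c))
L=cv2.createLineSegmentDetector().detect(cv2.cvtColor(I,cv2.COLOR_RGB2GRAY)[:170])[0][:,0]
for l in L:
    if np.hypot(l[2]-l[0],l[3]-l[1])>35 and l[0]>150:
        for z in(.022,.034):
            a,b=onz(m,l[0],l[1],z),onz(m,l[2],l[3],z);d=b-a;print(z,np.round(l),np.round(a[:2],4),np.round(b[:2],4),round(np.degrees(np.arctan2(d[1],d[0])),1))
B=max(blobs(I,(3,150,120),(18,255,255),(400,60,460,125)),key=lambda t:t[0]);print('tab',B[:3],onz(m,*B[1],.06))
E
```

```text
[ 80 108 187] [ 79 109  77]
cast ((0.4816884696483612, -0.03881374001502991), (0.05729514732956886, 0.06340856105089188), 12.027989387512207) (213, 217, 65, 55)
0.022 [345.  51. 335.  87.] [ 0.6761 -0.0837] [ 0.6457 -0.0838] -179.7
0.034 [345.  51. 335.  87.] [ 0.6737 -0.082 ] [ 0.6445 -0.0822] -179.7
0.022 [338.  85. 406. 104.] [ 0.6484 -0.086 ] [ 0.648  -0.1504] -90.4
0.034 [338.  85. 406. 104.] [ 0.6471 -0.0843] [ 0.6467 -0.1461] -90.4
0.022 [191.  51. 328.  89.] [0.643  0.0468] [ 0.6427 -0.0785] -90.2
0.034 [191.  51. 328.  89.] [0.642  0.0433] [ 0.6416 -0.0771] -90.2
0.022 [450. 127. 408. 116.] [ 0.6393 -0.1973] [ 0.6392 -0.1559] 90.1
0.034 [450. 127. 408. 116.] [ 0.6383 -0.1912] [ 0.6382 -0.1514] 90.1
0.022 [196.  54. 185. 118.] [0.6413 0.0424] [0.5859 0.0424] 180.0
0.034 [196.  54. 185. 118.] [0.6403 0.0391] [0.5871 0.0391] 180.0
0.022 [175. 118. 190.  21.] [0.5833 0.0517] [0.6655 0.0517] 0.0
0.034 [175. 118. 190.  21.] [0.5845 0.048 ] [0.6635 0.048 ] 0.0
0.022 [309. 151. 326.  91.] [ 0.5851 -0.0764] [ 0.6409 -0.077 ] -0.5
0.034 [309. 151. 326.  91.] [ 0.5863 -0.0751] [ 0.6399
[... 1227 characters left out ...]
0.1616] [ 0.6433 -0.1609] 178.7
0.022 [206.  48. 328.  83.] [0.6483 0.0345] [ 0.6477 -0.0767] -90.3
0.034 [206.  48. 328.  83.] [0.647  0.0315] [ 0.6465 -0.0753] -90.3
0.022 [332.  71. 209.  35.] [ 0.6583 -0.0772] [0.6587 0.0337] 89.8
0.034 [332.  71. 209.  35.] [ 0.6567 -0.0758] [0.657  0.0307] 89.8
0.022 [329. 158. 349.  93.] [ 0.5837 -0.0969] [ 0.6443 -0.0975] -0.6
0.034 [329. 158. 349.  93.] [ 0.5849 -0.0948] [ 0.6431 -0.0954] -0.6
0.022 [404. 107. 352.  92.] [ 0.6453 -0.1501] [ 0.6455 -0.0996] 89.8
0.034 [404. 107. 352.  92.] [ 0.6441 -0.1459] [ 0.6443 -0.0973] 89.8
tab (np.int32(559), array([431.8,  98.1]), array([420,  79,  25,  40], dtype=int32)) [ 0.65347333 -0.15539383  0.06      ]
```

Emit:
servo_tool --series '[{"dx": -16,"dy": -9,"dz": 20,"rx": 0,"ry": 0,"rz": 0},{"dx": -17,"dy": -9,"dz": 25,"rx": 0,"ry": 0,"rz": 0},{"dx": -17,"dy": -9,"dz": 25,"rx": 0,"ry": 0,"rz": 0},{"dx": -16.5,"dy": -9.7,"dz": 20,"rx": 0,"ry": 0,"rz": 0},{"dx": 0,"dy": 0,"dz": 0,"rx": 0,"ry": 0,"rz": 2},{"dx": 0,"dy": 0,"dz": 0,"rx": 0,"ry": 0,"rz": 0},{"dx": 0,"dy": 0,"dz": 0,"rx": 0,"ry": 0,"rz": 0}]'

```text
clock: 2.45
tcp_pos: [0.4641, -0.0499, 0.1584]
tcp_rot: [0.995, 0.103, 0.001, 0.001]
wrist_force: [0.5, 0.5, -0.1]
opening: 0.0879
gripper_force: 0.0
```

```bash
python3 look.py w3; cat > go.py <<'E'
from h import *
import sys
# usage: go.py x y z psi_deg -> tool-axis shift needed from the measured pose
x,y,z,p=map(float,sys.argv[1:]);s=state();from scipy.spatial.transform import Rotation as R
r=R.from_quat(s['tcp_rot']);d=np.array([x,y,z])-s['tcp_pos'];t=R.from_euler('z',p,degrees=True)*R.from_euler('x',180,degrees=True)
print('pos',np.round(s['tcp_pos'],4),'d mm',np.round(r.inv().apply(d)*1e3,1),'rot deg',np.round((r.inv()*t).as_rotvec(degrees=True),2),'F',np.round(s['wrist_force'],1),'t',s['clock'])
E
python3 go.py .466 -.0421 .069 12.0
python3 - <<'E'
from h import *
import pickle
m,s=pickle.load(open('w3.pkl','rb'));I=cv2.imread('pics/w3.png')[:,:,::-1].copy();H=cv2.cvtColor(I,cv2.COLOR_RGB2HSV)
u,v=proj(m,(.4817,-.0388,.036));print(u,v)
k=cv2.inRange(H,(70,80,130),(92,255,255));cs=[c for c in cv2.findContours(k,0,2)[0] if cv2.contourArea(c)>300]
for c in cs:
    W=np.array([onz(m,a,b,.036)[:2] for a,b in c[:,0]],np.float32);print(cv2.boundingRect(c),cv2.minAreaRect(W))
E
```

```text
2.45 [ 0.46408144 -0.04993577  0.15840084] [9.94723137e-01 1.02587771e-01 1.17249340e-03 5.04470759e-04] [ 0.50759938  0.45125387 -0.10652378] [ 0.02292526  0.75600038 -0.02419932  2.15886039  0.07780907  0.22509591
 -1.4357548 ]
pos [ 0.4646 -0.0498  0.1587] d mm [ 2.7 -7.4 89.7] rot deg [ 0.08 -0.2  -0.21] F [-0.7  0.4  0. ] t 2.5
269.4604939697792 201.79635545534705
(219, 158, 100, 86) ((0.48133090138435364, -0.03865155577659607), (0.058131881058216095, 0.06441793590784073), 12.436958312988281)
```

Emit:
servo_tool --series '[{"dx": 2.5,"dy": -7.5,"dz": 15,"rx": 0,"ry": 0,"rz": 0},{"dx": 0,"dy": 0,"dz": 20,"rx": 0,"ry": 0,"rz": 0},{"dx": 0,"dy": 0,"dz": 20,"rx": 0,"ry": 0,"rz": 0},{"dx": 0,"dy": 0,"dz": 20,"rx": 0,"ry": 0,"rz": 0},{"dx": 0,"dy": 0,"dz": 12,"rx": 0,"ry": 0,"rz": 0},{"dx": 0,"dy": 0,"dz": 0,"rx": 0,"ry": 0,"rz": 0},{"dx": 0,"dy": 0,"dz": 0,"rx": 0,"ry": 0,"rz": 0}]'

```text
clock: 3.08
tcp_pos: [0.4682, -0.0418, 0.0732]
tcp_rot: [0.995, 0.103, -0.001, -0.0]
wrist_force: [0.1, -0.3, 0.1]
opening: 0.0881
gripper_force: 0.0
```

Emit:
servo_tool --series '[{"dx": 0,"dy": 0,"dz": 0,"rx": 0,"ry": 0,"rz": 0},{"dx": 0,"dy": 0,"dz": 0,"rx": 0,"ry": 0,"rz": 0},{"dx": 0,"dy": 0,"dz": 0,"rx": 0,"ry": 0,"rz": 0},{"dx": 0,"dy": 0,"dz": 0,"rx": 0,"ry": 0,"rz": 0},{"dx": 0,"dy": 0,"dz": 0,"rx": 0,"ry": 0,"rz": 0},{"dx": 0,"dy": 0,"dz": 0,"rx": 0,"ry": 0,"rz": 0}]' --jaw 0.2 --force 12

```text
clock: 3.58
tcp_pos: [0.467, -0.0415, 0.0735]
tcp_rot: [0.995, 0.103, -0.002, -0.0]
wrist_force: [-0.4, -0.3, 7.2]
opening: 0.066
gripper_force: 12.0
```

```bash
python3 go.py .564 .0147 .071 0
```

```text
pos [ 0.467  -0.0415  0.0735] d mm [106.4 -35.    2.2] rot deg [-0.04  0.21 11.85] F [-0.4 -0.3  7.2] t 3.5833
```

Emit:
servo_tool --series '[{"dx": 0,"dy": 0,"dz": -6,"rx": 0,"ry": 0,"rz": 0},{"dx": 0,"dy": 0,"dz": 0,"rx": 0,"ry": 0,"rz": 4},{"dx": 0,"dy": 0,"dz": 0,"rx": 0,"ry": 0,"rz": 4},{"dx": 0,"dy": 0,"dz": 0,"rx": 0,"ry": 0,"rz": 3.9},{"dx": 12,"dy": -14,"dz": 0,"rx": 0,"ry": 0,"rz": 0},{"dx": 15,"dy": -14,"dz": 0,"rx": 0,"ry": 0,"rz": 0},{"dx": 15,"dy": -14,"dz": 0,"rx": 0,"ry": 0,"rz": 0},{"dx": 15,"dy": -11,"dz": 0,"rx": 0,"ry": 0,"rz": 0},{"dx": 12,"dy": 0,"dz": 0,"rx": 0,"ry": 0,"rz": 0},{"dx": 0,"dy": 0,"dz": 0,"rx": 0,"ry": 0,"rz": 0}]'

```text
clock: 4.42
tcp_pos: [0.5384, 0.0129, 0.0788]
tcp_rot: [1.0, 0.0, -0.0, -0.001]
wrist_force: [1.0, -0.9, -1.9]
opening: 0.0656
gripper_force: 12.0
```

```bash
python3 look.py w4;python3 go.py .564 .012 .0735 0
python3 - <<'E'
from h import *
import pickle
m,s=pickle.load(open('w4.pkl','rb'));I=cv2.imread('pics/w4.png')[:,:,::-1].copy();H=cv2.cvtColor(I,cv2.COLOR_RGB2HSV)
k=cv2.inRange(H,(70,80,130),(92,255,255));cs=[c for c in cv2.findContours(k,0,2)[0] if cv2.contourArea(c)>500]
for c in cs:
    W=np.array([onz(m,a,b,.042)[:2] for a,b in c[:,0]],np.float32);print(cv2.boundingRect(c),cv2.minAreaRect(W))
E
```

```text
4.4167 [0.53839448 0.01294449 0.0787759 ] [ 9.99999464e-01  4.57743199e-04 -4.46507248e-04 -8.14869612e-04] [ 1.02117783 -0.89081402 -1.93448002] [-0.10264458  0.94599654 -0.01038217  1.96161599  0.02881854  0.23481136
 -1.70663197]
pos [0.5363 0.0118 0.0786] d mm [27.7 -0.2  5. ] rot deg [-0.03  0.23 -0.02] F [-0.1 -0.3 -2.9] t 4.4667
(199, 202, 164, 119) ((0.5557272434234619, 0.013033514842391014), (0.053530462086200714, 0.06373763829469681), 0.13849134743213654)
```

View pics/w4.png

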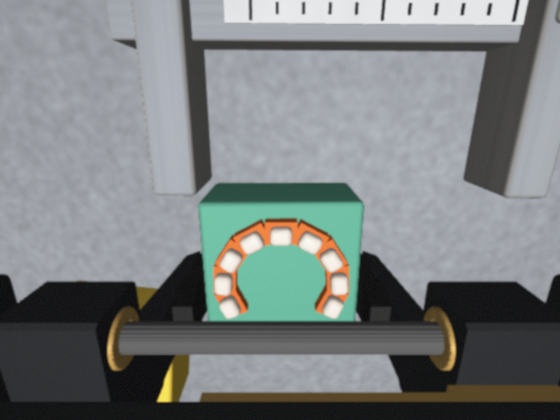

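The cast is gripped square. Its top edge spans columns 201–362 at row 185, just before the mouth, whose jaw tips are at (175,193) and (500,190).

Emit:
servo_tool --series '[{"dx": 9,"dy": 1.8,"dz": 0,"rx": 0,"ry": 0,"rz": 0},{"dx": 9,"dy": 0,"dz": 0,"rx": 0,"ry": 0,"rz": 0},{"dx": 9,"dy": 0,"dz": 0,"rx": 0,"ry": 0,"rz": 0},{"dx": 0,"dy": 0,"dz": 2,"rx": 0,"ry": 0,"rz": 0},{"dx": 0,"dy": 0,"dz": 2,"rx": 0,"ry": 0,"rz": 0},{"dx": 0,"dy": 0,"dz": 1,"rx": 0,"ry": 0,"rz": 0},{"dx": 0,"dy": 0,"dz": 0,"rx": 0,"ry": 0,"rz": 0},{"dx": 0,"dy": 0,"dz": 0,"rx": 0,"ry": 0,"rz": 0}]'

```text
clock: 5.13
tcp_pos: [0.5612, 0.009, 0.0736]
tcp_rot: [1.0, -0.001, -0.004, 0.0]
wrist_force: [-1.7, -1.2, 4.2]
opening: 0.0658
gripper_force: 12.0
```

Emit:
servo_tool --series '[{"dx": 0,"dy": 0,"dz": 0,"rx": 0,"ry": 0,"rz": 0},{"dx": 0,"dy": 0,"dz": 0,"rx": 0,"ry": 0,"rz": 0},{"dx": 0,"dy": 0,"dz": 0,"rx": 0,"ry": 0,"rz": 0},{"dx": 0,"dy": 0,"dz": 0,"rx": 0,"ry": 0,"rz": 0}]' --jaw 0.85

```text
clock: 5.47
tcp_pos: [0.5626, 0.0099, 0.0731]
tcp_rot: [1.0, -0.0, -0.003, -0.0]
wrist_force: [0.3, 0.5, -0.2]
opening: 0.0814
gripper_force: 0.0
```

```bash
python3 go.py .564 .010 .0735 0
```

```text
pos [0.5626 0.0099 0.0731] d mm [ 1.4 -0.1 -0.4] rot deg [-0.03  0.3  -0.03] F [ 0.3  0.5 -0.2] t 5.4667
```

Emit:
servo_tool --series '[{"dx": 0,"dy": 0,"dz": -18,"rx": 0,"ry": 0,"rz": 0},{"dx": 0,"dy": 0,"dz": -20,"rx": 0,"ry": 0,"rz": 0},{"dx": -10,"dy": 0,"dz": -14,"rx": 0,"ry": 0,"rz": 0},{"dx": -16,"dy": 0,"dz": 0,"rx": 0,"ry": 0,"rz": 0},{"dx": -8,"dy": 0,"dz": 0,"rx": 0,"ry": 0,"rz": 0},{"dx": 0,"dy": 0,"dz": 0,"rx": 0,"ry": 0,"rz": 0}]'

```text
clock: 5.97
tcp_pos: [0.5267, 0.0097, 0.1253]
tcp_rot: [1.0, -0.0, -0.004, -0.0]
wrist_force: [1.0, 0.3, -0.2]
opening: 0.0816
gripper_force: 0.0
```

Emit:
servo_tool --series '[{"dx": 0,"dy": 0,"dz": 10,"rx": 0,"ry": 0,"rz": 0},{"dx": 0,"dy": 0,"dz": 18,"rx": 0,"ry": 0,"rz": 0},{"dx": 0,"dy": 0,"dz": 16,"rx": 0,"ry": 0,"rz": 0},{"dx": 0,"dy": 0,"dz": 0,"rx": 0,"ry": 0,"rz": 0},{"dx": 0,"dy": 0,"dz": 0,"rx": 0,"ry": 0,"rz": 0},{"dx": 0,"dy": 0,"dz": 0,"rx": 0,"ry": 0,"rz": 0}]' --jaw -0.32

```text
clock: 6.47
tcp_pos: [0.5292, 0.0098, 0.0813]
tcp_rot: [1.0, -0.0, -0.002, -0.0]
wrist_force: [-0.9, 0.5, 0.6]
opening: 0.0438
gripper_force: 0.0
```

```bash
python3 go.py .573 .010 .079 0
```

```text
pos [0.5292 0.0098 0.0813] d mm [43.8 -0.3  2.1] rot deg [-0.02  0.28 -0.05] F [-0.9  0.5  0.6] t 6.4667
```

Emit:
servo_tool --series '[{"dx": 4,"dy": 0,"dz": 0,"rx": 0,"ry": 0,"rz": 0},{"dx": 4,"dy": 0,"dz": 0,"rx": 0,"ry": 0,"rz": 0},{"dx": 4,"dy": 0,"dz": 0,"rx": 0,"ry": 0,"rz": 0},{"dx": 4,"dy": 0,"dz": 0,"rx": 0,"ry": 0,"rz": 0},{"dx": 4,"dy": 0,"dz": 0,"rx": 0,"ry": 0,"rz": 0},{"dx": 4,"dy": 0,"dz": 0,"rx": 0,"ry": 0,"rz": 0},{"dx": 4,"dy": 0,"dz": 0,"rx": 0,"ry": 0,"rz": 0},{"dx": 4,"dy": 0,"dz": 0,"rx": 0,"ry": 0,"rz": 0},{"dx": 4,"dy": 0,"dz": 0,"rx": 0,"ry": 0,"rz": 0},{"dx": 2,"dy": 0,"dz": 0,"rx": 0,"ry": 0,"rz": 0}]'

```text
clock: 7.3
tcp_pos: [0.5677, 0.0098, 0.0813]
tcp_rot: [1.0, -0.0, -0.002, -0.0]
wrist_force: [-2.8, 1.1, 2.8]
opening: 0.0298
gripper_force: 1.4
```

Emit:
servo_tool --series '[{"dx": 1,"dy": 0,"dz": 0,"rx": 0,"ry": 0,"rz": 0},{"dx": 1,"dy": 0,"dz": 0,"rx": 0,"ry": 0,"rz": 0}]'

```text
clock: 7.47
tcp_pos: [0.5685, 0.0098, 0.0812]
tcp_rot: [1.0, -0.0, -0.003, -0.0]
wrist_force: [-2.5, -0.1, 3.0]
opening: 0.03
gripper_force: 1.5
```

Emit:
servo_tool --series '[{"dx": 1,"dy": 0,"dz": 0,"rx": 0,"ry": 0,"rz": 0},{"dx": 1,"dy": 0,"dz": 0,"rx": 0,"ry": 0,"rz": 0},{"dx": 1,"dy": 0,"dz": 0,"rx": 0,"ry": 0,"rz": 0}]'

```text
clock: 7.72
tcp_pos: [0.5717, 0.0097, 0.0812]
tcp_rot: [1.0, -0.0, -0.003, -0.0]
wrist_force: [-4.7, 0.5, 3.2]
opening: 0.0302
gripper_force: 2.1
```

Emit:
servo_tool --series '[{"dx": 1,"dy": 0,"dz": 0,"rx": 0,"ry": 0,"rz": 0},{"dx": 1,"dy": 0,"dz": 0,"rx": 0,"ry": 0,"rz": 0}]'

```text
clock: 7.88
tcp_pos: [0.5719, 0.0098, 0.0811]
tcp_rot: [1.0, -0.0, -0.005, -0.0]
wrist_force: [-8.8, 1.4, 6.3]
opening: 0.0298
gripper_force: 3.9
```

Force rises at x = 0.572, as expected for beam contact. I'll check with a picture.

Emit:
servo_tool --series '[{"dx": -3,"dy": 0,"dz": 0,"rx": 0,"ry": 0,"rz": 0},{"dx": -20,"dy": 0,"dz": 0,"rx": 0,"ry": 0,"rz": 0},{"dx": -20,"dy": 0,"dz": -20,"rx": 0,"ry": 0,"rz": 0},{"dx": 0,"dy": 0,"dz": -30,"rx": 0,"ry": 0,"rz": 0},{"dx": 0,"dy": 0,"dz": -25,"rx": 0,"ry": 0,"rz": 0},{"dx": 0,"dy": 0,"dz": 0,"rx": 0,"ry": 0,"rz": 0}]' --jaw -1

```text
clock: 8.38
tcp_pos: [0.5346, 0.0098, 0.1606]
tcp_rot: [1.0, -0.001, 0.003, -0.001]
wrist_force: [0.3, -0.1, 0.7]
opening: 0.0001
gripper_force: 0.0
```

```bash
python3 look.py w5
python3 - <<'E'
from h import *
import pickle
m,s=pickle.load(open('w5.pkl','rb'));I=cv2.imread('pics/w5.png')[:,:,::-1].copy();H=cv2.cvtColor(I,cv2.COLOR_RGB2HSV)
k=cv2.inRange(H,(70,80,130),(92,255,255));cs=[c for c in cv2.findContours(k,0,2)[0] if cv2.contourArea(c)>500]
for c in cs:
    W=np.array([onz(m,a,b,.036)[:2] for a,b in c[:,0]],np.float32);print(cv2.boundingRect(c),cv2.minAreaRect(W),W.max(0))
E
python3 go.py .6525 -.177 .15 0
```

```text
8.3833 [0.534644   0.0098011  0.16057588] [ 9.99995578e-01 -5.46927375e-04  2.86886106e-03 -5.60382878e-04] [ 0.28325338 -0.11644565  0.69200068] [-0.09556358  0.79296985 -0.01456027  1.96216889  0.02655191  0.38080398
 -1.70226329]
(227, 60, 110, 99) ((0.6121538877487183, 0.009486109018325806), (0.06487684696912766, 0.05774194374680519), 89.96916198730469) [0.6410415  0.04193296]
pos [0.534  0.0098 0.1588] d mm [118.7 186.7   9. ] rot deg [-0.06 -0.19 -0.05] F [-0.   0.1 -0. ] t 8.4333
```

View pics/w5.png

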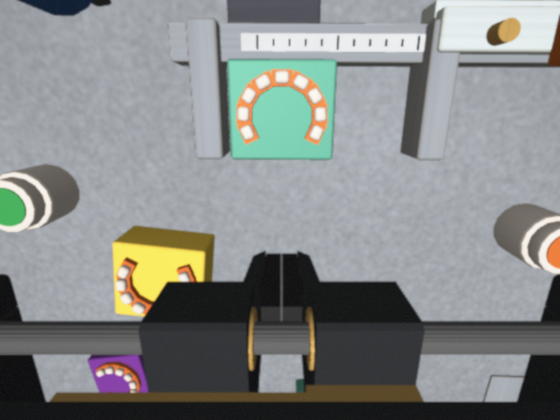

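The cast sits square on the beam with its top at columns 227–337, and the beam edge at row 60. About 5 mm is left to the fixed jaw. Next is the tab.

Emit:
servo_tool --series '[{"dx": 10,"dy": 18,"dz": 0,"rx": 0,"ry": 0,"rz": 0},{"dx": 18,"dy": 30,"dz": 0,"rx": 0,"ry": 0,"rz": 0},{"dx": 20,"dy": 34,"dz": 0,"rx": 0,"ry": 0,"rz": 0},{"dx": 20,"dy": 34,"dz": 0,"rx": 0,"ry": 0,"rz": 0},{"dx": 20,"dy": 34,"dz": 0,"rx": 0,"ry": 0,"rz": 0},{"dx": 18,"dy": 30,"dz": 0,"rx": 0,"ry": 0,"rz": 0},{"dx": 13,"dy": 20,"dz": 0,"rx": 0,"ry": 0,"rz": 0},{"dx": 0,"dy": 0,"dz": 0,"rx": 0,"ry": 0,"rz": 0},{"dx": 0,"dy": 0,"dz": 0,"rx": 0,"ry": 0,"rz": 0}]'

```text
clock: 9.18
tcp_pos: [0.6502, -0.1922, 0.1542]
tcp_rot: [1.0, -0.002, -0.002, 0.0]
wrist_force: [-1.0, 0.8, -0.4]
opening: 0.0003
gripper_force: 0.0
```

```bash
python3 go.py .6535 -.190 .111 0
```

```text
pos [ 0.6502 -0.1922  0.1542] d mm [ 3.5 -2.2 43.2] rot deg [ 0.01  0.27 -0.2 ] F [-1.   0.8 -0.4] t 9.1833
```

Emit:
servo_tool --series '[{"dx": 3.3,"dy": 0,"dz": 13,"rx": 0,"ry": 0,"rz": 0},{"dx": 0,"dy": 0,"dz": 20,"rx": 0,"ry": 0,"rz": 0},{"dx": 0,"dy": 0,"dz": 10,"rx": 0,"ry": 0,"rz": 0},{"dx": 0,"dy": 0,"dz": 0,"rx": 0,"ry": 0,"rz": 0},{"dx": 0,"dy": -4,"dz": 0,"rx": 0,"ry": 0,"rz": 0},{"dx": 0,"dy": -4,"dz": 0,"rx": 0,"ry": 0,"rz": 0},{"dx": 0,"dy": -4,"dz": 0,"rx": 0,"ry": 0,"rz": 0},{"dx": 0,"dy": -4,"dz": 0,"rx": 0,"ry": 0,"rz": 0},{"dx": 0,"dy": -3,"dz": 0,"rx": 0,"ry": 0,"rz": 0}]'

```text
clock: 9.93
tcp_pos: [0.6536, -0.1721, 0.1137]
tcp_rot: [1.0, -0.0, -0.002, 0.001]
wrist_force: [0.5, -3.5, 0.5]
opening: 0.0002
gripper_force: 2.1
```

Emit:
servo_tool --series '[{"dx": 0,"dy": -4,"dz": 0,"rx": 0,"ry": 0,"rz": 0},{"dx": 0,"dy": -4,"dz": 0,"rx": 0,"ry": 0,"rz": 0},{"dx": 0,"dy": -4,"dz": 0,"rx": 0,"ry": 0,"rz": 0},{"dx": 0,"dy": -4,"dz": 0,"rx": 0,"ry": 0,"rz": 0},{"dx": 0,"dy": -4,"dz": 0,"rx": 0,"ry": 0,"rz": 0},{"dx": 0,"dy": -4,"dz": 0,"rx": 0,"ry": 0,"rz": 0},{"dx": 0,"dy": -4,"dz": 0,"rx": 0,"ry": 0,"rz": 0},{"dx": 0,"dy": -4,"dz": 0,"rx": 0,"ry": 0,"rz": 0},{"dx": 0,"dy": -4,"dz": 0,"rx": 0,"ry": 0,"rz": 0},{"dx": 0,"dy": -4,"dz": 0,"rx": 0,"ry": 0,"rz": 0}]'

```text
clock: 10.77
tcp_pos: [0.6534, -0.1309, 0.1128]
tcp_rot: [1.0, -0.0, -0.002, -0.0]
wrist_force: [1.9, -5.2, 3.3]
opening: 0.0003
gripper_force: 2.2
```

Emit:
servo_tool --series '[{"dx": 0,"dy": -2,"dz": 0,"rx": 0,"ry": 0,"rz": 0},{"dx": 0,"dy": -2,"dz": 0,"rx": 0,"ry": 0,"rz": 0},{"dx": 0,"dy": -2,"dz": 0,"rx": 0,"ry": 0,"rz": 0},{"dx": 0,"dy": -2,"dz": 0,"rx": 0,"ry": 0,"rz": 0},{"dx": 0,"dy": -2,"dz": 0,"rx": 0,"ry": 0,"rz": 0}]'

```text
clock: 11.18
tcp_pos: [0.6533, -0.1214, 0.1128]
tcp_rot: [1.0, -0.001, -0.002, -0.0]
wrist_force: [3.2, -3.9, 2.5]
opening: 0.0007
gripper_force: 2.2
```

Emit:
servo_tool --series '[{"dx": 0,"dy": -1,"dz": 0,"rx": 0,"ry": 0,"rz": 0},{"dx": 0,"dy": -1,"dz": 0,"rx": 0,"ry": 0,"rz": 0}]'

```text
clock: 11.35
tcp_pos: [0.6532, -0.1193, 0.1127]
tcp_rot: [1.0, -0.0, -0.002, -0.0]
wrist_force: [3.2, -3.9, 1.9]
opening: 0.0008
gripper_force: 2.1
```

Emit:
servo_tool --series '[{"dx": 0,"dy": -1,"dz": 0,"rx": 0,"ry": 0,"rz": 0},{"dx": 0,"dy": -1,"dz": 0,"rx": 0,"ry": 0,"rz": 0}]'

```text
clock: 11.52
tcp_pos: [0.6532, -0.1181, 0.1128]
tcp_rot: [1.0, -0.001, -0.002, 0.0]
wrist_force: [2.5, -5.5, 2.7]
opening: 0.0007
gripper_force: 2.7
```

Emit:
servo_tool --series '[{"dx": 0,"dy": -1,"dz": 0,"rx": 0,"ry": 0,"rz": 0},{"dx": 0,"dy": -1,"dz": 0,"rx": 0,"ry": 0,"rz": 0}]'

```text
clock: 11.68
tcp_pos: [0.6532, -0.1163, 0.1127]
tcp_rot: [1.0, -0.001, -0.002, 0.0]
wrist_force: [2.8, -5.6, 2.1]
opening: 0.0005
gripper_force: 2.8
```

Cast contact: 5.5 N is drag plus the cast's friction. It has about 5 mm to travel.

Emit:
servo_tool --series '[{"dx": 0,"dy": -1,"dz": 0,"rx": 0,"ry": 0,"rz": 0},{"dx": 0,"dy": -1,"dz": 0,"rx": 0,"ry": 0,"rz": 0}]'

```text
clock: 11.85
tcp_pos: [0.6532, -0.1144, 0.1128]
tcp_rot: [1.0, -0.001, -0.002, 0.0]
wrist_force: [3.9, -6.0, 1.6]
opening: 0.0005
gripper_force: 2.8
```

Emit:
servo_tool --series '[{"dx": 0,"dy": -0.7,"dz": 0,"rx": 0,"ry": 0,"rz": 0}]'

```text
clock: 11.93
tcp_pos: [0.6532, -0.1136, 0.1127]
tcp_rot: [1.0, -0.001, -0.002, 0.0]
wrist_force: [2.0, -5.3, 2.4]
opening: 0.0006
gripper_force: 2.8
```

Emit:
servo_tool --series '[{"dx": 0,"dy": -0.5,"dz": 0,"rx": 0,"ry": 0,"rz": 0}]'

```text
clock: 12.02
tcp_pos: [0.6532, -0.1131, 0.1128]
tcp_rot: [1.0, -0.001, -0.002, 0.0]
wrist_force: [3.4, -4.6, 2.3]
opening: 0.0003
gripper_force: 3.0
```

Emit:
servo_tool --series '[{"dx": 0,"dy": -0.7,"dz": 0,"rx": 0,"ry": 0,"rz": 0}]'

```text
clock: 12.1
tcp_pos: [0.6532, -0.113, 0.1128]
tcp_rot: [1.0, -0.001, -0.002, 0.001]
wrist_force: [3.6, -6.6, 2.1]
opening: 0.0006
gripper_force: 3.6
```

Emit:
servo_tool --series '[{"dx": 0,"dy": -0.7,"dz": 0,"rx": 0,"ry": 0,"rz": 0}]'

```text
clock: 12.18
tcp_pos: [0.6532, -0.1129, 0.1128]
tcp_rot: [1.0, -0.001, -0.002, 0.001]
wrist_force: [3.3, -8.0, 1.7]
opening: 0.0006
gripper_force: 4.1
```

Emit:
servo_tool --series '[{"dx": 0,"dy": -0.5,"dz": 0,"rx": 0,"ry": 0,"rz": 0}]'

```text
clock: 12.27
tcp_pos: [0.6532, -0.1129, 0.1128]
tcp_rot: [1.0, -0.001, -0.002, 0.002]
wrist_force: [4.1, -7.8, 1.4]
opening: 0.0008
gripper_force: 4.3
```

Emit:
servo_tool --series '[{"dx": 0,"dy": -0.5,"dz": 0,"rx": 0,"ry": 0,"rz": 0},{"dx": 0,"dy": 0,"dz": 0,"rx": 0,"ry": 0,"rz": 0}]'

```text
clock: 12.43
tcp_pos: [0.6532, -0.1128, 0.1128]
tcp_rot: [1.0, -0.001, -0.002, 0.002]
wrist_force: [3.6, -7.8, 2.2]
opening: 0.0005
gripper_force: 4.3
```

Emit:
servo_tool --series '[{"dx": 0,"dy": 0,"dz": 0,"rx": 0,"ry": 0,"rz": 0},{"dx": 0,"dy": 0,"dz": 0,"rx": 0,"ry": 0,"rz": 0}]'

```text
clock: 12.6
tcp_pos: [0.6532, -0.1128, 0.1128]
tcp_rot: [1.0, -0.001, -0.002, 0.002]
wrist_force: [3.2, -8.2, 1.9]
opening: 0.0005
gripper_force: 4.2
```

Emit:
servo_tool --series '[{"dx": 0,"dy": -0.6,"dz": 0,"rx": 0,"ry": 0,"rz": 0},{"dx": 0,"dy": 0,"dz": 0,"rx": 0,"ry": 0,"rz": 0}]'

```text
clock: 12.77
tcp_pos: [0.6532, -0.1127, 0.1129]
tcp_rot: [1.0, -0.002, -0.002, 0.002]
wrist_force: [2.6, -9.6, 1.7]
opening: 0.0003
gripper_force: 4.6
```

Emit:
servo_tool --series '[{"dx": 0,"dy": 3,"dz": 0,"rx": 0,"ry": 0,"rz": 0},{"dx": 0,"dy": 9,"dz": 0,"rx": 0,"ry": 0,"rz": 0},{"dx": 0,"dy": 5,"dz": -20,"rx": 0,"ry": 0,"rz": 0},{"dx": -15,"dy": 0,"dz": -30,"rx": 0,"ry": 0,"rz": 0},{"dx": -25,"dy": -15,"dz": -30,"rx": 0,"ry": 0,"rz": 0},{"dx": -30,"dy": -30,"dz": -30,"rx": 0,"ry": 0,"rz": 0},{"dx": -30,"dy": -35,"dz": -10,"rx": 0,"ry": 0,"rz": 0},{"dx": -20,"dy": -35,"dz": 0,"rx": 0,"ry": 0,"rz": 0},{"dx": 0,"dy": -20,"dz": 0,"rx": 0,"ry": 0,"rz": 0},{"dx": 0,"dy": 0,"dz": 0,"rx": 0,"ry": 0,"rz": 0}]'

```text
clock: 13.6
tcp_pos: [0.5403, 0.0063, 0.2258]
tcp_rot: [1.0, 0.005, -0.005, -0.003]
wrist_force: [0.5, 0.0, 0.4]
opening: 0.0004
gripper_force: 0.0
```

```bash
python3 look.py w6
python3 - <<'E'
from h import *
import pickle
m,s=pickle.load(open('w6.pkl','rb'));I=cv2.imread('pics/w6.png')[:,:,::-1].copy();H=cv2.cvtColor(I,cv2.COLOR_RGB2HSV)
k=cv2.inRange(H,(70,80,130),(92,255,255));cs=[c for c in cv2.findContours(k,0,2)[0] if cv2.contourArea(c)>500]
for c in cs:
    W=np.array([onz(m,a,b,.036)[:2] for a,b in c[:,0]],np.float32);print(cv2.boundingRect(c),cv2.minAreaRect(W),W.max(0))
B=max(blobs(I,(0,190,80),(5,255,255),(0,0,560,250)),key=lambda t:t[0]);print('red',B[:3],onz(m,*B[1],.148))
E
```

```text
13.6 [0.54034564 0.00628139 0.22581105] [ 0.99997087  0.00474986 -0.00513961 -0.00304732] [0.54136409 0.0180148  0.44474235] [-0.06711355  0.69107314 -0.04371537  1.8932479   0.03869563  0.56772982
 -1.69496877]
(232, 76, 82, 75) ((0.6121339797973633, 0.01456872746348381), (0.057558298110961914, 0.06494472175836563), 0.5531704425811768) [0.64120996 0.04694064]
red (np.int32(1232), array([68.5, 10.4]), array([33,  0, 67, 27], dtype=int32)) [0.65771172 0.10013056 0.148     ]
```

View pics/w6.png

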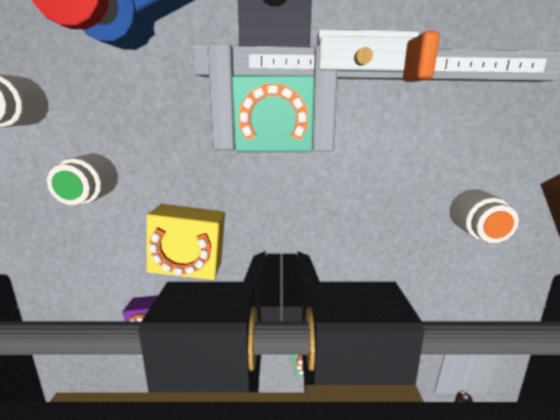

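The cast is clamped and square at (0.6121, 0.0146), between jaws at columns 222 and 324. The swing arm starts at about 1.13 rad. Before reaching behind it, I'll check the jar shelf's height and position.

```bash
python3 - <<'E'
from h import *
mt=camera_model('top');ms=camera_model('scene')
for a,b in [((285,72),(186,314)),((263,71),(216,327)),((241,69),(249,341)),((219,68),(283,355)),((198,67),(319,370))]:
    print(two(mt,a,ms,b))
E
python3 go.py .7145 .101 .157 0
```

```text
(array([ 0.87225136, -0.02765883,  0.16482974]), np.float64(0.0015549110032461104))
(array([0.8717831 , 0.03376203, 0.16376208]), np.float64(0.00018598717118480546))
(array([0.87244563, 0.09669302, 0.16491529]), np.float64(0.001829055444015397))
(array([0.87135425, 0.15827178, 0.16478109]), np.float64(0.0007145787984875459))
(array([0.87049487, 0.21851733, 0.16372531]), np.float64(0.0022396114794602344))
pos [0.5414 0.003  0.2257] d mm [174.3 -96.7  67.5] rot deg [-0.2   0.52  0.35] F [ 0.1  0.4 -0.4] t 13.65
```

Emit:
servo_tool --series '[{"dx": 12,"dy": -6,"dz": -10,"rx": 0,"ry": 0,"rz": 0.3},{"dx": 24,"dy": -12,"dz": 0,"rx": 0,"ry": 0.4,"rz": 0},{"dx": 30,"dy": -15,"dz": 0,"rx": 0,"ry": 0,"rz": 0},{"dx": 32,"dy": -16,"dz": 0,"rx": 0,"ry": 0,"rz": 0},{"dx": 32,"dy": -16,"dz": 0,"rx": 0,"ry": 0,"rz": 0},{"dx": 28,"dy": -14,"dz": 0,"rx": 0,"ry": 0,"rz": 0},{"dx": 18,"dy": -10,"dz": 0,"rx": 0,"ry": 0,"rz": 0},{"dx": 0,"dy": 0,"dz": 0,"rx": 0,"ry": 0,"rz": 0},{"dx": 0,"dy": 0,"dz": 0,"rx": 0,"ry": 0,"rz": 0}]'

```text
clock: 14.4
tcp_pos: [0.7194, 0.0861, 0.2345]
tcp_rot: [1.0, -0.003, -0.001, -0.0]
wrist_force: [-1.2, -0.1, -1.0]
opening: 0.0006
gripper_force: 0.0
```

```bash
python3 go.py .7187 .0918 .157 0
python3 - <<'E'
import numpy as np
P=np.array([.7072,.0147]);p0=None
for th in np.arange(1.13,-.01,-.0942):
    c,s=np.cos(th),np.sin(th);p=P+.065*np.array([-c,s])+(.009+.0175*c+.010*s)*np.array([s,c]);print(round(th,2),np.round(p,4),None if p0 is None else np.round((p-p0)*[1e3,-1e3],1));p0=p
E
```

```text
pos [0.7194 0.0861 0.2345] d mm [-0.6 -5.7 77.5] rot deg [-0.    0.08 -0.36] F [-1.2 -0.1 -1. ] t 14.4
1.13 [0.7025 0.0844] None
1.04 [0.6969 0.0841] [-5.7  0.2]
0.94 [0.6911 0.0834] [-5.8  0.8]
0.85 [0.6852 0.082 ] [-5.9  1.4]
0.75 [0.6793 0.08  ] [-5.9  2. ]
0.66 [0.6735 0.0774] [-5.8  2.6]
0.56 [0.6679 0.0741] [-5.7  3.3]
0.47 [0.6625 0.0701] [-5.4  4. ]
0.38 [0.6574 0.0655] [-5.1  4.6]
0.28 [0.6527 0.0603] [-4.7  5.3]
0.19 [0.6486 0.0544] [-4.1  5.8]
0.09 [0.645 0.048] [-3.5  6.4]
-0.0 [0.6422 0.0412] [-2.9  6.9]
```

Emit:
servo_tool --series '[{"dx": 0,"dy": -5.5,"dz": 12,"rx": 0,"ry": 0,"rz": 0},{"dx": 0,"dy": 0,"dz": 20,"rx": 0,"ry": 0,"rz": 0},{"dx": 0,"dy": 0,"dz": 20,"rx": 0,"ry": 0,"rz": 0},{"dx": 0,"dy": 0,"dz": 16,"rx": 0,"ry": 0,"rz": 0},{"dx": 0,"dy": 0,"dz": 6,"rx": 0,"ry": 0,"rz": 0},{"dx": 0,"dy": 0,"dz": 0,"rx": 0,"ry": 0,"rz": 0},{"dx": 0,"dy": 0,"dz": 0,"rx": 0,"ry": 0,"rz": 0}]'

```text
clock: 14.98
tcp_pos: [0.7196, 0.0917, 0.1623]
tcp_rot: [1.0, -0.003, 0.001, -0.0]
wrist_force: [-0.1, 0.3, 0.1]
opening: 0.0006
gripper_force: 0.0
```

```bash
python3 go.py .7025 .0844 .157 0
```

```text
pos [0.7196 0.0917 0.1623] d mm [-17.    7.4   5.3] rot deg [-0.   -0.06 -0.38] F [-0.1  0.3  0.1] t 14.9833
```

Emit:
servo_tool --series '[{"dx": -6,"dy": 2.5,"dz": 0,"rx": 0,"ry": 0,"rz": 0},{"dx": -6,"dy": 2.5,"dz": 0,"rx": 0,"ry": 0,"rz": 0},{"dx": -5,"dy": 2.4,"dz": 0,"rx": 0,"ry": 0,"rz": 0},{"dx": -5.7,"dy": 0.2,"dz": 0,"rx": 0,"ry": 0,"rz": 0},{"dx": -5.8,"dy": 0.8,"dz": 0,"rx": 0,"ry": 0,"rz": 0},{"dx": -5.9,"dy": 1.4,"dz": 0,"rx": 0,"ry": 0,"rz": 0},{"dx": 0,"dy": 0,"dz": 0,"rx": 0,"ry": 0,"rz": 0}]'

```text
clock: 15.57
tcp_pos: [0.6862, 0.0824, 0.1636]
tcp_rot: [1.0, -0.003, 0.003, -0.0]
wrist_force: [2.0, 0.0, 0.5]
opening: 0.0005
gripper_force: 1.1
```

Emit:
servo_tool --series '[{"dx": -5.9,"dy": 2,"dz": 0,"rx": 0,"ry": 0,"rz": 0},{"dx": -5.8,"dy": 2.6,"dz": 0,"rx": 0,"ry": 0,"rz": 0},{"dx": -5.7,"dy": 3.3,"dz": 0,"rx": 0,"ry": 0,"rz": 0},{"dx": -5.4,"dy": 4,"dz": 0,"rx": 0,"ry": 0,"rz": 0},{"dx": -5.1,"dy": 4.6,"dz": 0,"rx": 0,"ry": 0,"rz": 0},{"dx": -4.7,"dy": 5.3,"dz": 0,"rx": 0,"ry": 0,"rz": 0},{"dx": 0,"dy": 0,"dz": 0,"rx": 0,"ry": 0,"rz": 0}]'

```text
clock: 16.15
tcp_pos: [0.6513, 0.0597, 0.1621]
tcp_rot: [1.0, -0.004, -0.0, 0.0]
wrist_force: [1.2, 1.6, 1.2]
opening: 0.0008
gripper_force: 0.9
```

```bash
python3 go.py .6486 .0544 .162 0
```

```text
pos [0.6513 0.0597 0.1621] d mm [-2.7  5.4  0.1] rot deg [ 0.03  0.04 -0.42] F [1.2 1.6 1.2] t 16.15
```

Emit:
servo_tool --series '[{"dx": -3,"dy": 5,"dz": 0,"rx": 0,"ry": 0,"rz": 0},{"dx": -3,"dy": 5,"dz": 0,"rx": 0,"ry": 0,"rz": 0},{"dx": -2,"dy": 3,"dz": 0,"rx": 0,"ry": 0,"rz": 0},{"dx": 0,"dy": 2,"dz": 0,"rx": 0,"ry": 0,"rz": 0}]'

```text
clock: 16.48
tcp_pos: [0.6437, 0.0457, 0.1619]
tcp_rot: [1.0, -0.003, -0.0, -0.0]
wrist_force: [1.9, 3.6, 2.2]
opening: 0.0002
gripper_force: 1.8
```

Emit:
servo_tool --series '[{"dx": 0,"dy": 1,"dz": 0,"rx": 0,"ry": 0,"rz": 0},{"dx": 0,"dy": 1,"dz": 0,"rx": 0,"ry": 0,"rz": 0}]'

```text
clock: 16.65
tcp_pos: [0.6437, 0.0446, 0.1618]
tcp_rot: [1.0, -0.003, -0.0, -0.0]
wrist_force: [-1.4, 3.5, 1.6]
opening: 0.0009
gripper_force: 1.9
```

Emit:
servo_tool --series '[{"dx": 0,"dy": 1,"dz": 0,"rx": 0,"ry": 0,"rz": 0},{"dx": 0,"dy": 1,"dz": 0,"rx": 0,"ry": 0,"rz": 0}]'

```text
clock: 16.82
tcp_pos: [0.6435, 0.0428, 0.1618]
tcp_rot: [1.0, -0.003, -0.001, -0.0]
wrist_force: [-2.4, 3.3, 1.8]
opening: 0.0007
gripper_force: 2.0
```

Emit:
servo_tool --series '[{"dx": 0,"dy": 1,"dz": 0,"rx": 0,"ry": 0,"rz": 0},{"dx": 0,"dy": 1,"dz": 0,"rx": 0,"ry": 0,"rz": 0}]'

```text
clock: 16.98
tcp_pos: [0.6435, 0.0405, 0.1616]
tcp_rot: [1.0, -0.003, -0.001, -0.0]
wrist_force: [-2.6, 3.8, 1.5]
opening: 0.0006
gripper_force: 2.1
```

Emit:
servo_tool --series '[{"dx": 0,"dy": 1,"dz": 0,"rx": 0,"ry": 0,"rz": 0},{"dx": 0,"dy": 1,"dz": 0,"rx": 0,"ry": 0,"rz": 0}]'

```text
clock: 17.15
tcp_pos: [0.6434, 0.0388, 0.1616]
tcp_rot: [1.0, -0.003, -0.001, -0.001]
wrist_force: [-4.1, 6.9, 1.6]
opening: 0.0004
gripper_force: 3.2
```

Emit:
servo_tool --series '[{"dx": 0,"dy": 1,"dz": 0,"rx": 0,"ry": 0,"rz": 0}]'

```text
clock: 17.23
tcp_pos: [0.6434, 0.0388, 0.1616]
tcp_rot: [1.0, -0.003, -0.001, -0.001]
wrist_force: [-3.5, 8.0, 2.0]
opening: 0.0001
gripper_force: 3.9
```

The arm is at its stop: the position stalled and force rose to 8 N. I'll back off, rise and check the button's position.

Emit:
servo_tool --series '[{"dx": 0,"dy": -4,"dz": 0,"rx": 0,"ry": 0,"rz": 0},{"dx": 0,"dy": -14,"dz": 0,"rx": 0,"ry": 0,"rz": 0},{"dx": 0,"dy": -6,"dz": -15,"rx": 0,"ry": 0,"rz": 0},{"dx": 0,"dy": 0,"dz": -30,"rx": 0,"ry": 0,"rz": 0},{"dx": -10,"dy": 10,"dz": -20,"rx": 0,"ry": 0,"rz": 0},{"dx": -15,"dy": 22,"dz": 0,"rx": 0,"ry": 0,"rz": 0},{"dx": -6,"dy": 16,"dz": 0,"rx": 0,"ry": 0,"rz": 0},{"dx": 0,"dy": 0,"dz": 0,"rx": 0,"ry": 0,"rz": 0},{"dx": 0,"dy": 0,"dz": 0,"rx": 0,"ry": 0,"rz": 0}]'

```text
clock: 17.98
tcp_pos: [0.6137, 0.012, 0.2272]
tcp_rot: [1.0, -0.004, 0.001, 0.001]
wrist_force: [0.1, 0.2, -1.2]
opening: 0.0006
gripper_force: 0.0
```

```bash
python3 go.py .6122 .0147 .214 0
python3 - <<'E'
from h import *
T=get_image('top');S=get_image('scene');mt=camera_model('top');ms=camera_model('scene')
cv2.imwrite('pics/s2.png',S[:,:,::-1]);cv2.imwrite('pics/t2.png',T[:,:,::-1])
for n,I,m in(('top',T,mt),('scene',S,ms)):
    u,v=map(int,proj(m,(.6122,.0147,.148)));print(n,u,v,[(b[0],b[1],onz(m,*b[1],.147)) for b in blobs(I,(0,170,70),(6,255,255),(u-40,v-30,u+40,v+30),10)])
u,v=map(int,proj(ms,(.6122,.0147,.08)));cv2.imwrite('pics/c2.png',cv2.resize(S[v-75:v+75,u-100:u+100,::-1],(800,600),interpolation=cv2.INTER_CUBIC))
E
```

```text
pos [0.6137 0.012  0.2272] d mm [-1.6 -2.7 13.2] rot deg [ 0.07 -0.15 -0.48] F [ 0.1  0.2 -1.2] t 17.9833
top 262 161 []
scene 271 232 [(np.int32(105), array([272.6, 233.3]), array([0.61398673, 0.0177059 , 0.147     ]))]
```

View pics/c2.png

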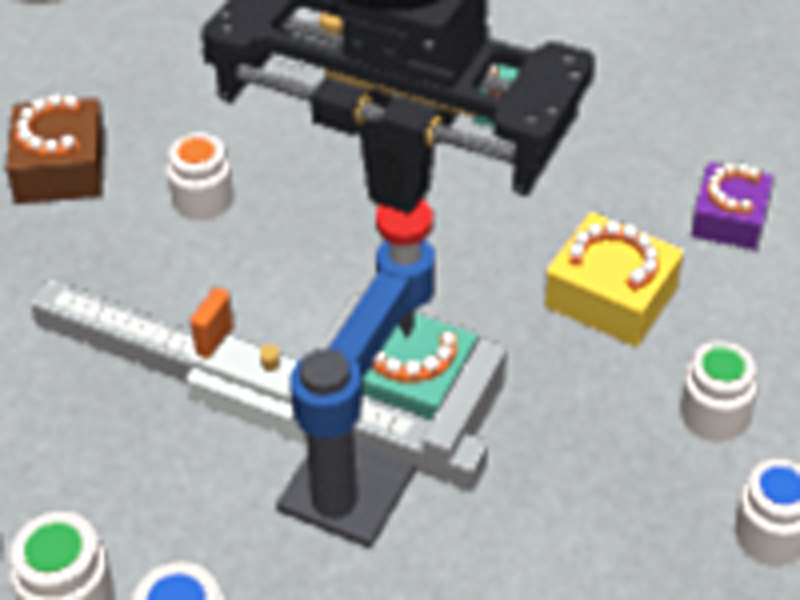

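The scene crop shows the blue arm over the clamped cast and the red button at (405,222), right below the closed fingertips. I'll centre and press in small steps.

Emit:
servo_tool --series '[{"dx": -1.5,"dy": -2.7,"dz": 0,"rx": 0,"ry": 0,"rz": -0.4},{"dx": 0,"dy": 0,"dz": 5,"rx": 0,"ry": 0,"rz": 0},{"dx": 0,"dy": 0,"dz": 5,"rx": 0,"ry": 0,"rz": 0},{"dx": 0,"dy": 0,"dz": 2,"rx": 0,"ry": 0,"rz": 0},{"dx": 0,"dy": 0,"dz": 0,"rx": 0,"ry": 0,"rz": 0}]'

```text
clock: 18.5
tcp_pos: [0.6117, 0.0169, 0.2143]
tcp_rot: [1.0, 0.001, 0.0, -0.001]
wrist_force: [-0.2, 1.7, 2.1]
opening: 0.0002
gripper_force: 1.2
```

Emit:
servo_tool --series '[{"dx": 0,"dy": 0,"dz": 2,"rx": 0,"ry": 0,"rz": 0},{"dx": 0,"dy": 0,"dz": 2,"rx": 0,"ry": 0,"rz": 0}]'

```text
clock: 18.67
tcp_pos: [0.6119, 0.0166, 0.2111]
tcp_rot: [1.0, 0.001, 0.001, -0.0]
wrist_force: [-0.7, 1.4, 2.4]
opening: 0.0003
gripper_force: 1.4
```

Emit:
servo_tool --series '[{"dx": 0,"dy": 0,"dz": 2,"rx": 0,"ry": 0,"rz": 0},{"dx": 0,"dy": 0,"dz": 2,"rx": 0,"ry": 0,"rz": 0}]'

```text
clock: 18.83
tcp_pos: [0.6118, 0.0165, 0.2074]
tcp_rot: [1.0, 0.001, 0.001, -0.0]
wrist_force: [-3.8, 1.7, 9.4]
opening: 0.0005
gripper_force: 4.5
```

Emit:
servo_tool --series '[{"dx": 0,"dy": 0,"dz": 2,"rx": 0,"ry": 0,"rz": 0}]'

```text
clock: 18.92
tcp_pos: [0.6118, 0.0165, 0.2057]
tcp_rot: [1.0, 0.001, 0.001, -0.0]
wrist_force: [-3.9, 1.9, 9.9]
opening: 0.0004
gripper_force: 4.7
```

Emit:
servo_tool --series '[{"dx": 0,"dy": 0,"dz": 2,"rx": 0,"ry": 0,"rz": 0}]'

```text
clock: 19.0
tcp_pos: [0.6117, 0.0165, 0.2037]
tcp_rot: [1.0, 0.001, 0.001, -0.0]
wrist_force: [-2.8, 1.7, 8.3]
opening: 0.0003
gripper_force: 4.1
```

Emit:
servo_tool --series '[{"dx": 0,"dy": 0,"dz": 2,"rx": 0,"ry": 0,"rz": 0}]'

```text
clock: 19.08
tcp_pos: [0.6117, 0.0165, 0.2016]
tcp_rot: [1.0, 0.001, 0.001, -0.0]
wrist_force: [-3.7, 2.1, 5.5]
opening: 0.0004
gripper_force: 3.0
```

Emit:
servo_tool --series '[{"dx": 0,"dy": 0,"dz": 2,"rx": 0,"ry": 0,"rz": 0}]'

```text
clock: 19.17
tcp_pos: [0.6118, 0.0165, 0.2002]
tcp_rot: [1.0, 0.001, 0.001, -0.001]
wrist_force: [-8.1, 3.0, 29.1]
opening: 0.0008
gripper_force: 14.8
```

The spring peaked near 10 N, dropped to 5.5 N, then hit the hard stop at 14 mm. I'll let the button rise and retreat.

Emit:
servo_tool --series '[{"dx": 0,"dy": 0,"dz": -2,"rx": 0,"ry": 0,"rz": 0},{"dx": 0,"dy": 0,"dz": -4,"rx": 0,"ry": 0,"rz": 0},{"dx": 0,"dy": 0,"dz": -5,"rx": 0,"ry": 0,"rz": 0},{"dx": 0,"dy": 0,"dz": -8,"rx": 0,"ry": 0,"rz": 0},{"dx": 0,"dy": 0,"dz": -20,"rx": 0,"ry": 0,"rz": 0},{"dx": -20,"dy": 0,"dz": -25,"rx": 0,"ry": 0,"rz": 0},{"dx": -35,"dy": 0,"dz": -10,"rx": 0,"ry": 0,"rz": 0},{"dx": -35,"dy": 0,"dz": 0,"rx": 0,"ry": 0,"rz": 0},{"dx": -20,"dy": 0,"dz": 0,"rx": 0,"ry": 0,"rz": 0},{"dx": 0,"dy": 0,"dz": 0,"rx": 0,"ry": 0,"rz": 0}]'

```text
clock: 20.0
tcp_pos: [0.497, 0.0148, 0.2731]
tcp_rot: [1.0, 0.0, -0.002, 0.001]
wrist_force: [-1.3, -0.3, -0.2]
opening: 0.0004
gripper_force: 0.0
```

```bash
python3 look.py w7
python3 - <<'E'
from h import *
import pickle
m,s=pickle.load(open('w7.pkl','rb'));I=cv2.imread('pics/w7.png')[:,:,::-1].copy();H=cv2.cvtColor(I,cv2.COLOR_RGB2HSV)
S=get_image('scene');ms=camera_model('scene')
b=max(blobs(I,(0,190,80),(6,255,255),(0,0,560,300)),key=lambda t:t[0]);u,v=map(int,proj(ms,(.6122,.0147,.148)))
c=max(blobs(S,(0,170,70),(6,255,255),(u-40,v-30,u+40,v+30)),key=lambda t:t[0]);print('red',b[:3],c[:3],two(m,b[1],ms,c[1]))
E
```

```text
20.0 [0.49701229 0.01479782 0.27308641] [ 9.99998183e-01  2.62729980e-04 -1.77927711e-03  6.31235330e-04] [-1.3041868  -0.33820501 -0.15616494] [-0.10079019  0.56913932 -0.03471795  1.97953166  0.03468055  0.59716765
 -1.72906227]
red (np.int32(50), array([285.5,  66.1]), array([269,  57,  33,  14], dtype=int32)) (np.int32(126), array([272.5, 232.5]), array([266, 227,  14,  12], dtype=int32)) (array([0.60055541, 0.01132709, 0.13457922]), np.float64(0.0008502139616467187))
```

View pics/w7.png

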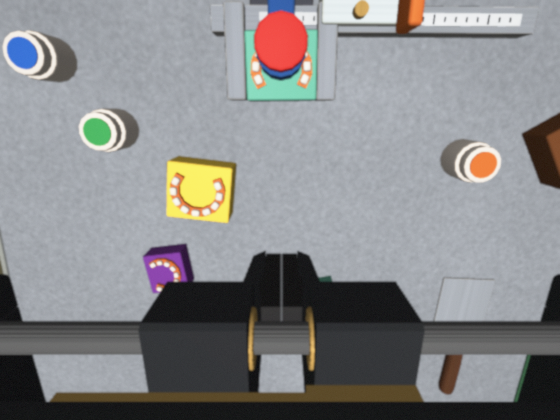

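The picture shows the button at (281,42), centred over the cast and back up. The cast's edges are flush with both jaws (columns 246 and 317) and the bystanders are untouched. I'm handing it in.

```bash
python3 -c "
from h import *
m=__import__('pickle').load(open('w7.pkl','rb'))[0];print(onz(m,281,41,.15))
print(sign_off())"
```

```text
[0.61189694 0.01459739 0.15      ]
the job is handed in; nothing more can be done
None
```

The job is handed in: the cast is clamped square against the beam, the punch arm is at its stop over it, and the button was pressed until its spring snapped and has come back up, all in about 20 s of the 69 s allowed.

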